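Make the microtome safe and hold its specimen clamp open

TASK

I want to put the next wax block into the microtome's empty clamp. First make the machine safe: tilt the handwheel's brake lever fully forward, away from the housing, to lock the wheel, and swing the knife guard all the way up over the blade edge; only then turn the clamp's cam lever to the point where the upper jaw stands at its highest, and finish while still holding the lever there, because it springs shut when let go. Do not touch the blade, open the jaw by its cam lever only, and leave everything else on the bench where it is.

Things in the scene. Friction and masses are not known exactly. Their poses are not given: they have to be found in the camera images.
- microtome: Bench microtome, fixed. Cream bed 260 wide, top at z = 45 mm, front edge at x = -200. Origin on the table straight under the cam shaft; its x axis points from the front (operator's side, 'forward' is -x) to the back, y to the machine's left, z up. Its front looks to the robot's left, its right side to the robot, within 0.3 rad.
- handwheel (a point): Centre of the handwheel (156 mm across, 18 mm thick, in the x-z plane) on the machine's right, at (225, -169, 135) mm; its crank grip reaches out to y = -223.
- clamp_head (a point): Middle of the specimen clamp, at (0, 0, 136) mm, between the empty jaws. Clamp and head fill x -18 to 66, y -36 to 36, up to z = 202 (207 when open). Behind it stands the housing: its face at x = 130, 260 mm wide, 260 mm high and 260 mm deep.
- brake_hinge (a point): Pivot of the handwheel's brake lever, low on the right side of the bed, at (-100, -146, 30) mm in the microtome's frame; the axis runs along the microtome's y.
- brake_ball (a point): Centre of the black ball (20 mm across) at the tip of the brake lever, 65 mm from its pivot; the rod is 8 mm thick.
- brake (a joint): Angle of the brake lever: 0 leaning 0.7 rad back towards the housing (wheel free), 1.4 leaning 0.7 rad forward against its stop (locked). A stiff lever that stays where it is left: about 1.5 N at the ball moves it.
- guard_hinge (a point): Point on the pivot axis of the knife guard, at (-60, -110, 85) mm in the microtome's frame, level with the guard's grip along y; the axis runs along the microtome's y.
- guard_knob (a point): Centre of the black grip (15 mm thick, 28 mm long along y, from y = -96 to -124 mm) on the right-hand end of the knife guard's cross bar (8 mm thick, y -124 to 62), 48 mm from the pivot axis. The guard is a steel yoke with a clear shield whose arms stand at y = -62 and 62, beside the knife holder.
- guard (a joint): Angle of the knife guard: 0 folded forward with its arms 0.70 rad above level, growing as the bar swings up and back, 1.30 at its stop with the bar over the blade edge. It stays where it is left: 1 to 2 N at the bar moves it.
- blade: Microtome blade, 80 mm long along y, in the knife holder; origin at the middle of its upward cutting edge, at (-45, 0, 117) mm in the microtome's frame. The knife holder around it fills x -122 to -38, y -60 to 60, z 45 to 115.
- lever_hinge (a point): Pivot of the cam lever, on the right of the clamp, at (0, -47, 172) mm in the microtome's frame; the axis runs along the microtome's y.
- lever_ball (a point): Centre of the black ball (20 mm across) at the tip of the cam lever, 70 mm from its pivot; the rod is 9 mm thick.
- lever_arm: Rod and ball of the cam lever. Origin on the cam shaft over the microtome's origin, at (0, 0, 172) mm.
- cam_lever (a joint): Angle of the cam lever: 0 at rest, leaning 0.96 rad back towards the housing; 0.96 upright, where the eccentric lifts the upper jaw highest; 1.6 at its forward stop, where the jaw has come down again by 2.6 mm. A return spring takes it back to 0 when let go (1.5 N at the ball at rest, 3 N upright).
- upper_jaw (a joint): Lift of the clamp's upper jaw in m: 0 shut, 0.0055 at its highest.
- jaw_bridge: The clamp's upper jaw with its two side posts and the flat aluminium bridge (22 x 52 x 7 mm, z 194 to 201 mm when shut) that rides on the brass eccentric. Origin on the table under it when shut.
- brush: Bystander, to be left alone: fine brush 150 mm long, 8 mm thick, lying across the bed in front of the knife holder; origin at its underside.
- block_a: Bystander, to be left alone: white cassette 40 x 28 x 7 mm with a wax block on it (17 mm high in all), on the bed left of the knife holder; origin at its underside.
- slide_box: Bystander, to be left alone: grey slide box 85 x 180 x 32 mm.
- forceps: Bystander, to be left alone: steel forceps 120 mm long, 10 mm high, lying on the bench.
- wash_bottle: Bystander, to be left alone: white bottle 72 mm across, 170 mm high, on the tray.
- spirit_lamp: Bystander, to be left alone: glass spirit lamp with brass cap, 72 mm across, 82 mm high, on the tray.
- petri_dish: Bystander, to be left alone: glass dish 90 mm across, 16 mm high, on the tray.
- lens_paper: Bystander, to be left alone: small carton 55 x 37 x 14 mm, on the tray.

How it is judged (in metres and radians):
On the way, in this order (a step that is already met when the one before it is completed fails the run):
1. the brake lever is fully forward and the guard is fully up (value of joint brake above 1.25 rad and value of joint guard above 1.15 rad), for 0.2 s.
2. the cam lever is turned until the upper jaw is at its highest (value of joint upper_jaw above 0.0052 m and contact force between any of the fingers, the arm and lever_arm above 0.5 N), for 0.3 s.
At the end, for the whole second after the job is handed in: Upper jaw within 0.3 mm of its highest (cam lever within about 0.2 rad of upright), at rest, held there by the arm on the cam lever (more than 0.5 N) and not by the jaw; brake lever within 0.15 rad of its forward stop; guard within 0.15 rad of its stop over the blade (all of step 1 and all of step 2 and velocity of joint cam_lever between -0.1 and 0.1 rad/s and contact force between each of the fingers, the arm and jaw_bridge below 0.5 N); the arm keeps its last pose, push and grip.
It fails at once if the jaw is opened before the brake is locked and the guard is up (value of joint upper_jaw above 0.0025 m and (value of joint brake below 1.2 rad or value of joint guard below 1.05 rad)).
It fails at once if the blade is touched (contact force between any of the fingers, the arm and blade above 0.5 N).
It fails at once if the jaw is forced directly (contact force between any of the fingers, the arm and jaw_bridge above 3 N).
It fails at once if a bystander on the bench or the bed is disturbed (moved more than 30 mm) (distance of any of brush, block_a, slide_box, forceps, wash_bottle, spirit_lamp, petri_dish, lens_paper from where it was at the start of the episode above 0.03 m).
It also fails if it takes over 58 s, if anything falls off the work surface, if the arm or the gripper's body presses on something with over 40 N, if the wrist force passes 120 N, or if a joint passes its speed limit or range.

ROBOT

A 6-joint arm with a two-finger parallel gripper is mounted at the origin on the work surface. World frame = base frame: x ahead of the robot, y to its left, z up, the work surface at z = 0. Lengths are in mm, angles in rad, forces in N, time in s.
With the tool pointing down it reaches from about 350 to 775 mm from the base axis. Payload 7.3 kg.
Tool frame: the origin (TCP) lies on the front face of the gripper's body, between the roots of the fingers; the fingertips stand 66 mm ahead of it and the grasp point (between the pads) lies 47 mm ahead of it (bot.tip_extent is the distance from the TCP to the fingertips, in mm); z points along the fingers, y is the line along which they close (so a half turn about z gives the same grasp; the last joint's range is limited). The gripper opens to 92 mm and grips with 3 to 60 N. Pads are 19 mm wide; open, the fingers measure 130 mm over their backs; the gripper's body (75 mm by 190 mm) begins 47 mm behind the grasp point.
Start: joints at [1.139, 0.342, 1.524, -0, 1.275, -0.146], TCP at [147.993, 503.723, 292.241] pointing down, gripper open.
Joint ranges: [-2.53, 2.53], [-0.77, 2.02], [0.04, 2.7], [-1, 4.14], [0.28, 2.66], [-3.11, 3.11]. Speed limits (rad/s): [2.57, 2.57, 3.14, 3.14, 3.14, 3.14].

INTERFACE

Orientations are given as [roll, pitch, yaw] about the fixed x, y, z axes, in that order (R = Rz(yaw) Ry(pitch) Rx(roll)).
In Python, from plant import readout, viewer, order, bot gives the robot as it stands.
- The arm moves only by the shell command python3 -m creep 'ROWS'. ROWS is text: rows parted by semicolons, each of 7 numbers parted by spaces: the shift along the world's x, y, z in m, then the turn, a rotation vector about the world's x, y, z in rad, then the opening in per cent of the stroke, from 0 (shut) to 100 (fully open). A call has 1 to 8 rows; each row shifts and turns the commanded pose from where the row before left it; what a row does not reach is not made up. A row lasts 1/12 s, in which the tool goes at most 41.7 mm and 7.16 degrees, less where a joint would pass 70% of its speed; a pose out of reach is approached as far as the arm can. A call is refused whole if a number of a shift passes 0.0417 or a number of a turn 0.125, either way. A call with a gripper value outside its range is refused whole. The fingers move at their own pace and stop on an object; the grip force is fixed at half the most. Time passes only in rows, so rows that do not move let the fingers close. It gives the time, the measured TCP pose, the force, the opening and the grip force at its end, in the units of the state.
- readout.get_obs(): the state, without advancing time (a new reading comes with each control period).
- viewer.capture(name): name is "side" or "top"; returns the picture (420x560x3 uint8, red, green, blue); there is no depth.
- viewer.camera_info(name): a dict with "fx", "fy", "cx", "cy" (pixels), "origin" and "rotation" of the camera in the world. Camera axes: x right, y up, looking along -z (the intrinsics and any distortion apply to the point x, -y, -z); pixel columns grow to the right and rows downward; lengths in mm; the calibration is good to about 2 mm. A picture is of the moment at which its call begins. camera_info takes no time and is no camera call.
- order.close_job(): hands the job in; it is judged then, once.
The state is a dict: "time": time; "joint_positions": joint angles; "dq": joint speeds; "tau": joint torques, N m; "tool_pos": TCP position; "tcp_rot": TCP orientation; "contact_force": force on the tool from outside, world axes, zero at the start; "moment": the same for the moment, N m; "grip_width": finger opening in mm; "finger_force": force on a finger pad.
Only numpy, scipy, OpenCV 4.12 (cv2) and the standard library are available. Lean on these libraries where they do the work, as an engineer would, in place of code of your own. Each camera call takes 0.05 s, during which the arm holds its last target. There are 200 camera calls.

## Working session

There is one attempt and no reset: what is moved stays moved. The work goes in short steps, Python scripts to look and compute and a shell command to move; the robot and the scene stay as the last step left them, time stands still between calls to the robot, and variables do not carry over. Pictures are saved under pics/ and viewed, at most 10 in all, crops included, and the job is handed in when it is done.

```bash
mkdir -p pics; python3 - <<'E'
from plant import readout, viewer, order, bot
import cv2
o=readout.get_obs(); print(o)
for n in("side","top"):
    print(n,viewer.camera_info(n)); cv2.imwrite(f"pics/{n}0.png",viewer.capture(n)[:,:,::-1])
E
```

```text
{'time': 0.0, 'joint_positions': array([ 1.13898120e+00,  3.42745401e-01,  1.52499617e+00,  1.95641112e-05,
        1.27537522e+00, -1.46008990e-01]), 'dq': array([-0.00154537,  0.00067811,  0.00026493,  0.00026575, -0.00064749,
       -0.00079491]), 'tau': array([-1.28937638e-03, -4.31252611e+01, -2.44217134e+01,  7.16993446e-02,
        5.59837196e-02, -9.65028471e-05]), 'tool_pos': array([147.86929807, 503.44246961, 291.54038248]), 'tcp_rot': array([-3.14008746e+00, -2.40255524e-04,  2.85578062e+00]), 'contact_force': array([ 0.35263855, -0.02294452,  0.35018369]), 'moment': array([ 0.00858976, -0.0372802 ,  0.00386172]), 'finger_force': 0.0, 'grip_width': 91.54759217865717}
side {'fx': 383.91273205281544, 'fy': 383.91273205281544, 'cx': 272.19994514746963, 'cy': 210.2952368451973, 'origin': array([203.28376831, 834.00711766, 824.35260523]), 'rotation': array([ 0.86378834,  0.00580921, -2.79795763])}
top {'fx': 404.9699651478138, 'fy': 404.9699651478138, 'cx': 278.26107215014184, 'cy': 211.93063630554806, 'origin': array([ 315.38258458,   94.6056105 , 1277.19407056]), 'rotation': array([ 0.13094659,  0.00282423, -1.5428115 ])}
```

View pics/side0.png

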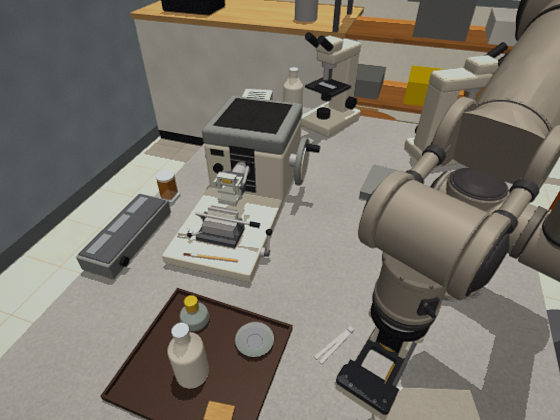

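View pics/top0.png

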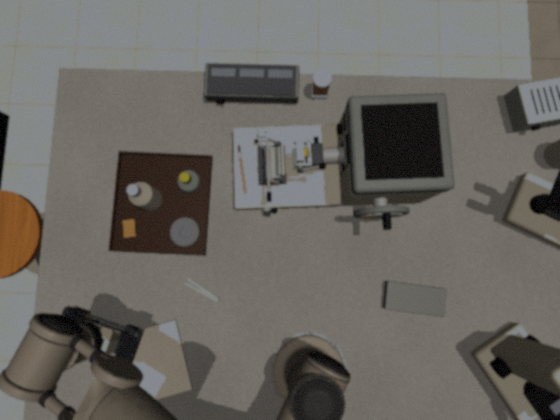

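The front of the machine faces world +y. In the top view the bed front corners are near (233,127) and (234,209). In the side view the guard grip is near (255,225), the brake ball (268,233) and the handwheel (300,160). Next I'll enlarge both regions.

```bash
cat > h.py <<'E'
import numpy as np, cv2
from scipy.spatial.transform import Rotation as R
from plant import readout, viewer, order, bot
def cam(n):
    c=viewer.camera_info(n); return c,R.from_euler('xyz',c['rotation']).as_matrix()
def ray(n,u,v):
    c,M=cam(n); d=M@np.array([(u-c['cx'])/c['fx'],-(v-c['cy'])/c['fy'],-1]); return c['origin'],d/np.linalg.norm(d)
def onz(n,u,v,z):
    o,d=ray(n,u,v); return o+d*(z-o[2])/d[2]
def proj(n,p):
    c,M=cam(n); q=M.T@(np.asarray(p)-c['origin']); return np.array([c['cx']+c['fx']*q[0]/-q[2],c['cy']-c['fy']*q[1]/-q[2]])
def tri(us,ut):
    A=[];b=[]
    for n,u in(("side",us),("top",ut)):
        o,d=ray(n,*u);P=np.eye(3)-np.outer(d,d);A.append(P);b.append(P@o)
    return np.linalg.lstsq(np.vstack(A),np.hstack(b),rcond=None)[0]
def obs():
    o=readout.get_obs(); return o
E
python3 - <<'E'
from h import *
t=cv2.imread('pics/top0.png');s=cv2.imread('pics/side0.png')
a=cv2.resize(t[110:230,225:345],(400,400),interpolation=cv2.INTER_CUBIC); a=cv2.convertScaleAbs(a,alpha=1.5)
b=cv2.resize(s[150:290,160:300],(400,400),interpolation=cv2.INTER_CUBIC)
cv2.imwrite('pics/z0.png',np.hstack([a,b]))
for uv in((233,127),(234,209)): print(onz('top',*uv,45))
print(onz('side',166,259,45))
for uv in((350,97),(447,95),(451,190),(355,192)): print(onz('top',*uv,260))
E
```

```text
[743.90752878 253.03591517  45.        ]
[482.82704095 238.83564151  45.        ]
[719.35177127 264.86782919  45.        ]
[759.23746825 -78.87755958 260.        ]
[ 771.57578229 -333.77371985  260.        ]
[ 517.7216173 -337.265615   260.       ]
[505.82894622 -92.84521209 260.        ]
```

View pics/z0.png

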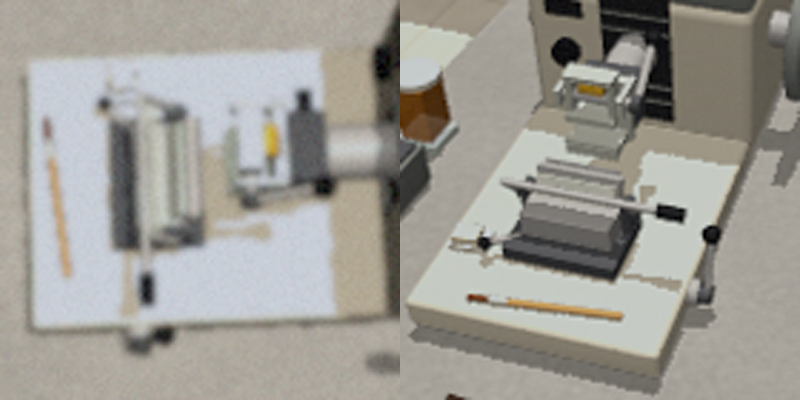

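```bash
cat > fit.py <<'E'
from h import *
from scipy.optimize import least_squares
s,c=np.sin,np.cos
K=np.array([-60-48*c(.7),-110,85+48*s(.7)]);B=np.array([-100+65*s(.7),-146,30+65*c(.7)]);L=np.array([70*s(.96),-47,172+70*c(.96)])
ob=[('top',(233.4,128.9),(-200,130,45)),('top',(234.9,208.1),(-200,-130,45)),('top',(269.1,196.7),K),('side',(254.5,224.6),K),('top',(274.5,210.2),B),('side',(268.9,231.9),B),('top',(321.6,166.1),L),('side',(162.8,257),(-200,130,45)),('side',(248.5,276),(-200,-130,45))]
def W(m,x): return np.array([x[0],x[1],0])+R.from_euler('z',x[2]).apply(m)
f=lambda x:np.hstack([proj(n,W(m,x))-uv for n,uv,m in ob])
r=least_squares(f,[600,40,-1.57],loss='soft_l1')
if __name__=='__main__':
    print(r.x);print(f(r.x).reshape(-1,2).round(1))
    print('knob tri',tri((254.5,224.6),(269.1,196.7)),W(K,r.x));print('brake',tri((268.9,231.9),(274.5,210.2)),W(B,r.x));print('L',W(L,r.x),proj('side',W(L,r.x)))
E
python3 fit.py
```

```text
[626.29126692  47.80652652  -1.50921992]
[[-1.2 -1.9]
 [-1.1  0.4]
 [-2.6  0.4]
 [-1.   2.6]
 [ 5.7  0.4]
 [ 1.5 -1.9]
 [ 0.3  0.1]
 [-2.7 -2.6]
 [ 0.9 -1.6]]
knob tri [511.12835654 129.82619074 118.6741848 ] [510.5483006  137.56653374 115.92244899]
brake [476.08222262 113.48155681  87.69832513] [476.99105039  96.83773924  79.71474217]
L [582.90911306 -12.32046718 212.14639903] [248.2327792  163.25605233]
```

```bash
python3 - <<'E'
s=open('fit.py').read()
i=s.index('ob=[');
s=s.replace("def W(m,x): return","def W(m,x):\n    if callable(m): m=m(x)\n    return")
s=s.replace("K=np.array([-60-48*c(.7),-110,85+48*s(.7)]);B=np.array([-100+65*s(.7),-146,30+65*c(.7)]);","K=lambda x:np.array([-60-48*c(.7+x[4]),-110,85+48*s(.7+x[4])]);B=lambda x:np.array([-100+65*s(.7-x[3]),-146,30+65*c(.7-x[3])]);")
s=s.replace("[600,40,-1.57]","[600,40,-1.57,.1,.1]")
open('fit.py','w').write(s)
E
python3 fit.py
```

```text
[ 6.25735707e+02  4.78411137e+01 -1.50645411e+00  3.18648674e-01
  1.74056203e-01]
[[-1.3 -1.5]
 [-1.   0.8]
 [-0.5  0.3]
 [-0.1 -0.4]
 [-0.2  0.4]
 [-0.  -0.5]
 [ 0.3  0.2]
 [-2.4 -2.4]
 [ 1.3 -1.6]]
knob tri [511.12835654 129.82619074 118.6741848 ] [510.12491294 131.38306599 121.81303309]
brake [476.08222262 113.48155681  87.69832513] [475.16348662 114.10538442  90.33056596]
L [582.52001833 -12.40563658 212.14639903] [248.3696525  163.26525584]
```

```bash
r=".0203 -.027 0 0 0 .0217 0"; python3 -m creep '.0203 -.027 0 0 0 .0217 0;.0203 -.027 0 0 0 .0217 0;.0203 -.027 0 0 0 .0217 0;.0203 -.027 0 0 0 .0217 0;.0203 -.027 0 0 0 .0217 0;.0203 -.027 0 0 0 .0217 0;.0203 -.027 0 0 0 .0217 0;.0203 -.027 0 0 0 .0217 0' && python3 -m creep '.0203 -.027 0 0 0 .0217 0;.0203 -.027 0 0 0 .0217 0;.0203 -.027 0 0 0 .0217 0;.0203 -.027 0 0 0 .0217 0;.0203 -.027 0 0 0 .0217 0;.0203 -.027 0 0 0 .0217 0;.0203 -.027 0 0 0 .0217 0;.0203 -.027 0 0 0 .0217 0'
```

```text
time: 0.77
tool_pos: [310.9, 286.2, 292.1]
tcp_rot: [-3.141, -0.0, 3.031]
contact_force: [0.5, 0.5, 0.0]
grip_width: 43.0
finger_force: 0.0
time: 1.43
tool_pos: [473.4, 70.1, 292.0]
tcp_rot: [3.141, -0.001, -3.079]
contact_force: [0.3, 1.2, -0.6]
grip_width: 0.4
finger_force: 0.0
```

```bash
python3 -m creep '0 0 -.03 0 0 0 0;0 0 -.03 0 0 0 0;0 0 -.03 0 0 0 0;0 0 -.03 0 0 0 0;0 0 -.03 0 0 0 0;0 0 0 0 0 0 0'; python3 - <<'E'
from h import *
cv2.imwrite('pics/s1.png',cv2.resize(viewer.capture('side')[140:290,160:360,::-1],(800,600),interpolation=cv2.INTER_CUBIC))
E
```

```text
time: 1.93
tool_pos: [469.6, 71.6, 137.4]
tcp_rot: [3.141, -0.01, -3.081]
contact_force: [-1.7, -1.0, 0.5]
grip_width: 0.9
finger_force: 0.0
```

View pics/s1.png

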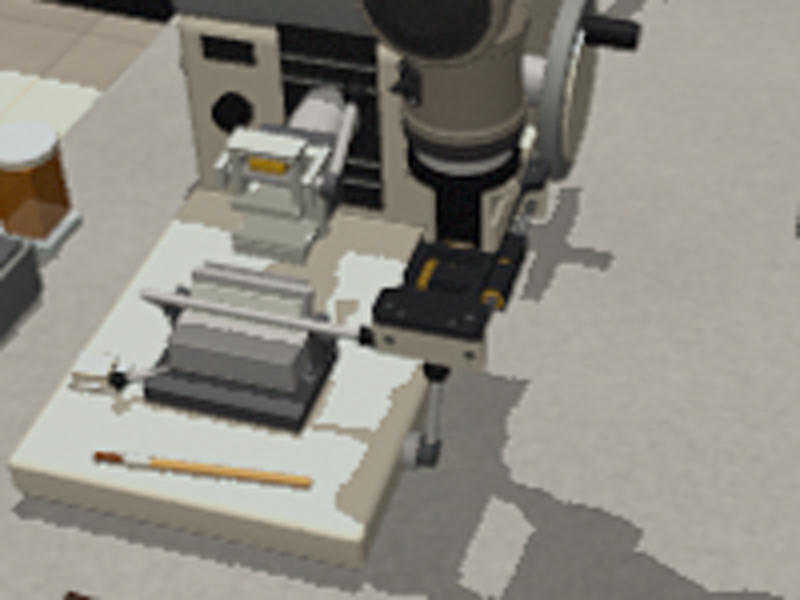

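The gripper body is behind the brake ball (crop (435,370)), and the guard grip's end at (365,335) is just below its corner. I'll raise it slightly and push toward +y.

```bash
python3 -m creep '0 0 .004 0 0 0 0;0 .012 0 0 0 0 0;0 .012 0 0 0 0 0;0 .012 0 0 0 0 0;0 .012 0 0 0 0 0;0 .012 0 0 0 0 0;0 .010 0 0 0 0 0;0 0 0 0 0 0 0'
```

```text
time: 2.65
tool_pos: [473.4, 143.4, 147.6]
tcp_rot: [3.141, 0.003, -3.079]
contact_force: [-0.1, 0.0, 0.9]
grip_width: 0.4
finger_force: 0.2
```

```bash
python3 -m creep '0 0 -.006 0 0 0 0;0 .003 0 0 0 0 0;0 .003 0 0 0 0 0;0 .003 0 0 0 0 0;0 0 0 0 0 0 0;0 0 0 0 0 0 0'; python3 -m creep '0 .002 0 0 0 0 0;0 .002 0 0 0 0 0;0 .002 0 0 0 0 0;0 0 0 0 0 0 0;0 0 0 0 0 0 0'
```

```text
time: 3.15
tool_pos: [472.7, 150.8, 140.1]
tcp_rot: [3.141, -0.001, -3.08]
contact_force: [-0.0, 0.2, 0.2]
grip_width: 0.7
finger_force: 0.2
time: 3.57
tool_pos: [472.9, 157.0, 140.3]
tcp_rot: [3.141, 0.0, -3.08]
contact_force: [0.5, -0.5, 0.1]
grip_width: 0.6
finger_force: 0.2
```

```bash
python3 - <<'E'
from h import *
a=cv2.resize(viewer.capture('side')[170:290,200:300,::-1],(400,480),interpolation=cv2.INTER_CUBIC)
b=cv2.resize(viewer.capture('top')[150:250,220:320,::-1],(400,480),interpolation=cv2.INTER_CUBIC)
cv2.imwrite('pics/s2.png',np.hstack([a,cv2.convertScaleAbs(b,alpha=1.5)]))
E
```

```text
(no output)
```

View pics/s2.png

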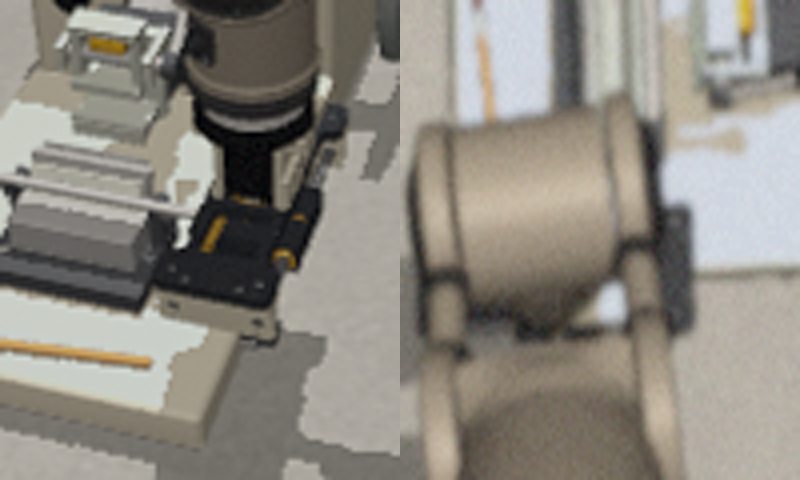

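The gripper hides the ball. Only a dark patch at crop (265,340) shows below the body. I'll keep pushing gently until the stop shows as force.

```bash
python3 -m creep '0 .002 0 0 0 0 0;0 .002 0 0 0 0 0;0 0 0 0 0 0 0;0 0 0 0 0 0 0'; python3 -m creep '0 .002 0 0 0 0 0;0 .002 0 0 0 0 0;0 0 0 0 0 0 0;0 0 0 0 0 0 0'; python3 - <<'E'
from h import *
from fit import W,r
x=r.x.copy();x[3]=1.4
p=W(lambda x:np.array([-100+65*np.sin(.7-x[3]),-146,30+65*np.cos(.7-x[3])]),x);print(p,proj('side',p))
E
```

```text
time: 4.0
tool_pos: [472.9, 159.0, 140.4]
tcp_rot: [-3.138, -0.001, -3.079]
contact_force: [-0.5, -11.9, 3.2]
grip_width: 0.3
finger_force: 5.2
time: 4.33
tool_pos: [472.9, 160.1, 140.2]
tcp_rot: [-3.133, -0.002, -3.078]
contact_force: [1.7, -28.1, 4.2]
grip_width: 0.1
finger_force: 11.4
[470.91561626 180.03420709  79.71474217] [261.91935554 250.83221238]
```

```bash
python3 -m creep '0 -.01 0 0 0 0 0;0 -.005 .02 0 0 0 0;0 0 .035 0 0 0 0;0.015 .01 .02 0 0 0 0;.018 .015 0 0 0 0 0;0 0 0 0 0 0 0'; python3 - <<'E'
from h import *
a=cv2.resize(viewer.capture('side')[170:290,200:300,::-1],(400,480),interpolation=cv2.INTER_CUBIC)
cv2.imwrite('pics/s3.png',a)
E
```

```text
time: 4.83
tool_pos: [508.9, 176.6, 217.1]
tcp_rot: [3.14, 0.007, -3.08]
contact_force: [-1.1, 0.1, 0.3]
grip_width: 0.4
finger_force: 0.0
```

View pics/s3.png

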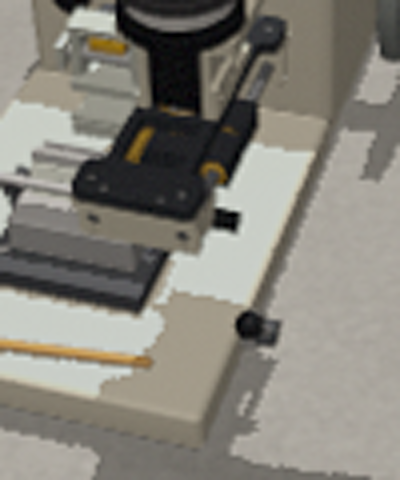

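Brake ball is at (262.5,251), against a predicted (262,251), so the brake is fully forward. The guard grip's end shows at (257,224), unmoved. Next I'll descend in front of it.

```bash
python3 -m creep '0 0 -.019 0 0 0 0;0 0 -.018 0 0 0 0;0 0 0 0 0 0 0;0 -.01 0 0 0 0 0;0 -.01 0 0 0 0 0;0 -.01 0 0 0 0 0;0 0 0 0 0 0 0;0 0 0 0 0 0 0'
```

```text
time: 5.55
tool_pos: [505.9, 146.7, 182.6]
tcp_rot: [3.135, 0.004, -3.082]
contact_force: [-10.0, 14.1, 23.8]
grip_width: 0.6
finger_force: 14.1
```

```bash
python3 -m creep '0 .012 0 0 0 0 0;0 .012 0 0 0 0 0;0 0 -.008 0 0 0 0;0 0 0 0 0 0 0;0 0 0 0 0 0 0'; python3 - <<'E'
from h import *
a=cv2.resize(viewer.capture('side')[170:290,200:300,::-1],(400,480),interpolation=cv2.INTER_CUBIC)
b=cv2.resize(viewer.capture('top')[150:250,220:320,::-1],(400,480),interpolation=cv2.INTER_CUBIC)
cv2.imwrite('pics/s4.png',np.hstack([a,cv2.convertScaleAbs(b,alpha=1.5)]))
E
```

```text
time: 5.97
tool_pos: [505.4, 168.1, 169.4]
tcp_rot: [-3.141, -0.002, -3.08]
contact_force: [-0.1, 0.6, -0.7]
grip_width: 0.4
finger_force: 0.0
```

View pics/s4.png

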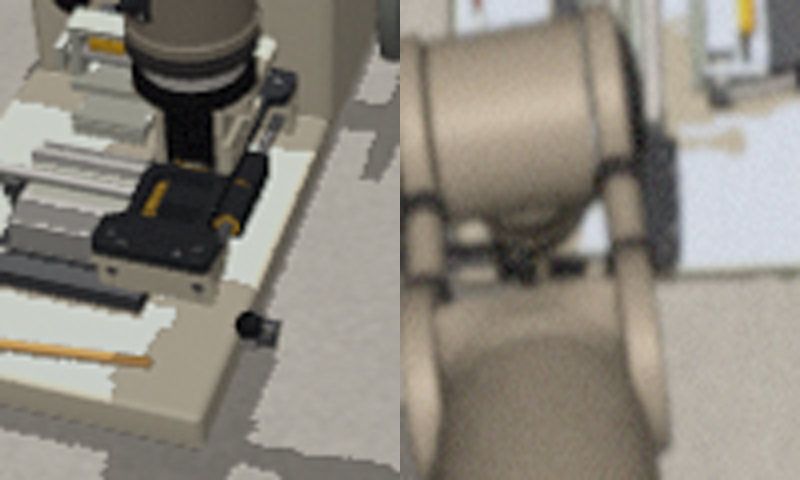

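The brake ball is still at (262,251). The gripper body hides the guard grip. I'll push again with the tip about 8 mm lower.

```bash
python3 -m creep '0 -.01 0 0 0 0 0;.001 -.01 0 0 0 0 0;0 -.006 0 0 0 0 0;0 0 0 0 0 0 0'; python3 -m creep '.001 -.006 0 0 0 0 0;0 -.006 0 0 0 0 0;0 0 0 0 0 0 0;0 0 0 0 0 0 0'
```

```text
time: 6.4
tool_pos: [507.2, 141.2, 170.6]
tcp_rot: [-3.141, 0.001, -3.082]
contact_force: [-0.3, 0.5, 0.1]
grip_width: 0.5
finger_force: 0.0
time: 6.73
tool_pos: [507.7, 130.1, 170.0]
tcp_rot: [-3.141, -0.001, -3.081]
contact_force: [-0.1, -0.4, -0.7]
grip_width: 0.2
finger_force: 0.0
```

```bash
python3 -m creep '.001 -.006 0 0 0 0 0;0 -.006 0 0 0 0 0;0 -.006 0 0 0 0 0;0 0 0 0 0 0 0'; python3 -m creep '.001 -.005 0 0 0 0 0;0 -.003 0 0 0 0 0;0 0 0 0 0 0 0;0 0 0 0 0 0 0'
```

```text
time: 7.07
tool_pos: [508.8, 111.6, 170.1]
tcp_rot: [-3.141, -0.0, -3.081]
contact_force: [0.0, -1.1, -0.2]
grip_width: 0.3
finger_force: 0.0
time: 7.4
tool_pos: [509.6, 105.6, 170.0]
tcp_rot: [3.139, -0.0, -3.081]
contact_force: [0.3, 6.5, -1.4]
grip_width: 0.3
finger_force: 3.6
```

```bash
python3 -m creep '0 -.003 0 0 0 0 0;0 0 0 0 0 0 0;0 0 0 0 0 0 0'; python3 - <<'E'
from h import *
from fit import W
from fit import r
a=cv2.resize(viewer.capture('side')[150:270,200:300,::-1],(400,480),interpolation=cv2.INTER_CUBIC)
b=cv2.resize(viewer.capture('top')[120:220,220:320,::-1],(400,480),interpolation=cv2.INTER_CUBIC)
cv2.imwrite('pics/s5.png',np.hstack([a,cv2.convertScaleAbs(b,alpha=1.5)]))
for g in(0,.17,.8,1.1,1.3):
  for y in(-124,62):
    p=W(np.array([-60-48*np.cos(.7+g),y,85+48*np.sin(.7+g)]),r.x);print(g,y,(proj('side',p)-[200,150])*4,(proj('top',p)-[220,120])*[4,4.8]+[400,0])
E
```

```text
time: 7.65
tool_pos: [509.6, 104.9, 170.1]
tcp_rot: [3.135, 0.001, -3.081]
contact_force: [0.3, 18.8, -2.5]
grip_width: 0.2
finger_force: 9.5
0 -124 [235.01793195 312.61157464] [586.96035952 394.4664458 ]
0 62 [-18.5664556  263.49321013] [578.76253736  96.75185553]
0.17 -124 [237.34814528 300.73001206] [594.68747369 392.63819798]
0.17 62 [-16.21384759 252.0710867 ] [586.29324423  93.5380316 ]
0.8 -124 [249.01522119 262.26818629] [632.78681094 388.03884099]
0.8 62 [ -1.9784748 215.5863014] [623.53172874  86.24047254]
1.1 -124 [255.16077509 250.32453185] [652.75705714 387.46740406]
1.1 62 [  6.49781519 204.54849709] [643.1012452  85.9747548]
1.3 -124 [259.05436833 245.47837676] [665.34478541 387.73473273]
1.3 62 [ 12.19011931 200.23269194] [655.45650743  87.02140088]
```

View pics/s5.png

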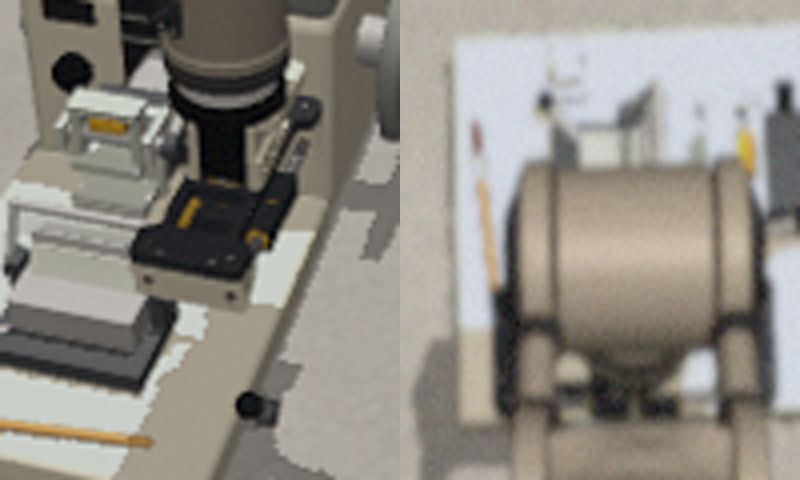

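Guard bar's left end is at side crop (12,203) and top crop (655,87), matching the predictions for 1.3 rad, so it is at its stop. The brake ball is unchanged. Now back off, lift, and move over behind the cam lever.

```bash
python3 -m creep '0 .008 0 0 0 0 0;0 .008 .01 0 0 0 0;0 0 .035 0 0 0 0;0 0 .04 0 0 0 0;0 0 .04 0 0 0 0;0 0 .04 0 0 0 0;0 0 .006 0 0 0 0;0 0 0 0 0 0 0'; python3 -m creep '.012 -.028 0 0 0 0 0;.012 -.028 0 0 0 0 0;.012 -.028 0 0 0 0 0;.012 -.028 0 0 0 0 0;.012 -.028 0 0 0 0 0;.011 -.022 0 0 0 0 0;0 0 0 0 0 0 0;0 0 0 0 0 0 0'
```

```text
time: 8.42
tool_pos: [510.7, 117.5, 344.4]
tcp_rot: [-3.141, 0.007, -3.08]
contact_force: [-0.2, 0.3, -0.5]
grip_width: 0.7
finger_force: 0.0
time: 9.08
tool_pos: [580.5, -45.5, 338.7]
tcp_rot: [3.141, -0.004, -3.083]
contact_force: [-0.4, 0.4, 0.5]
grip_width: 0.1
finger_force: 0.0
```

```bash
python3 - <<'E'
from h import *
o=obs();print(o['tool_pos'])
a=cv2.resize(viewer.capture('side')[120:270,180:320,::-1],(400,430),interpolation=cv2.INTER_CUBIC)
b=cv2.resize(viewer.capture('top')[110:230,225:345,::-1],(400,430),interpolation=cv2.INTER_CUBIC)
cv2.imwrite('pics/s6.png',np.hstack([a,cv2.convertScaleAbs(b,alpha=1.5)]))
E
```

```text
[580.51224282 -45.50583418 338.7484758 ]
```

View pics/s6.png

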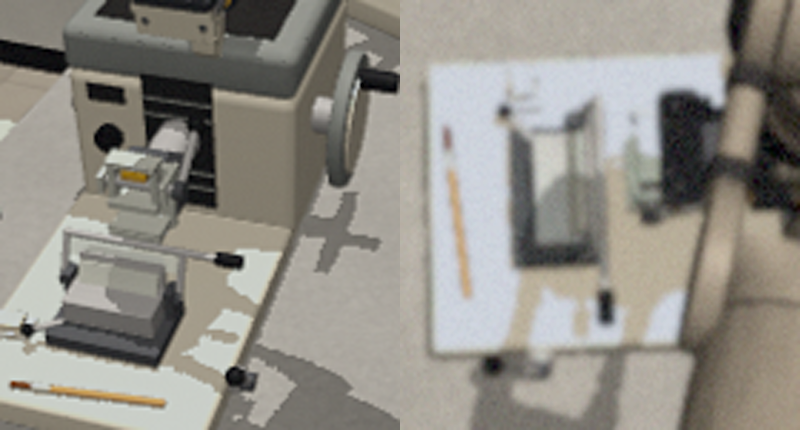

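Guard bar is upright over the blade with its grip at crop (228,260), and the brake ball is forward at (238,376). The cam ball blends into the black slot near (195,124), as predicted. I'll descend behind it.

```bash
python3 -m creep '0 0 -.022 0 0 0 0;0 0 -.022 0 0 0 0;0 0 -.016 0 0 0 0;0 0 -.004 0 0 0 0;0 0 0 0 0 0 0;0 0 0 0 0 0 0'
```

```text
time: 9.68
tool_pos: [580.9, -43.6, 278.0]
tcp_rot: [-3.141, 0.001, -3.079]
contact_force: [0.0, 0.4, 1.2]
grip_width: 0.4
finger_force: 0.0
```

```bash
python3 -m creep '0 0 -.004 0 0 0 0;0 .008 0 0 0 0 0;0 .008 .001 0 0 0 0;-.001 .008 .003 0 0 0 0;0 .008 .003 0 0 0 0;0 0 0 0 0 0 0'; python3 -m creep '-.001 .008 .003 0 0 0 0;-.001 .008 .003 0 0 0 0;0 .008 .003 0 0 0 0;-.001 .006 .002 0 0 0 0;0 0 0 0 0 0 0;0 0 0 0 0 0 0'
```

```text
time: 10.18
tool_pos: [580.0, -18.8, 287.6]
tcp_rot: [-3.125, 0.006, -3.082]
contact_force: [-14.2, -30.4, 30.7]
grip_width: 0.4
finger_force: 21.7
time: 10.68
tool_pos: [577.5, 12.2, 304.7]
tcp_rot: [-3.127, 0.016, -3.082]
contact_force: [-23.8, -23.8, 63.8]
grip_width: 0.2
finger_force: 30.8
```

The fingertip rode up on top of the ball because it was too high. I'll lift off and quarter-turn the tool, so the body clears the housing and the tip can go lower.

```bash
python3 -m creep '0 0 .02 0 0 0 0;0 -.015 .02 0 0 0 0;0 -.03 .01 0 0 0 0;0 -.01 0 0 0 0 0;0 0 0 0 0 0 0;0 0 0 0 0 0 0'; python3 -c "
from h import *
print(obs()['joint_positions'])"
```

```text
time: 11.18
tool_pos: [576.6, -36.8, 340.7]
tcp_rot: [3.14, -0.001, -3.081]
contact_force: [0.3, -0.3, -0.0]
grip_width: 0.6
finger_force: 0.0
[-1.96799173e-01  4.10768718e-01  1.28576672e+00  8.67981450e-04
  1.44617135e+00 -1.82798697e+00]
```

```bash
python3 -m creep '0 0 0 0 0 -.12 0;0 0 0 0 0 -.12 0;0 0 0 0 0 -.12 0;0 0 0 0 0 -.12 0;0 0 0 0 0 -.12 0;0 0 0 0 0 -.12 0;0 0 0 0 0 -.12 0;0 0 0 0 0 -.12 0';python3 -m creep '0 0 0 0 0 -.12 0;0 0 0 0 0 -.12 0;0 0 0 0 0 -.12 0;0 0 0 0 0 -.12 0;0 0 0 0 0 -.12 0;0 0 0 0 0 0 0;0 0 0 0 0 0 0'
```

```text
time: 11.85
tool_pos: [576.5, -35.4, 340.0]
tcp_rot: [-3.141, -0.002, 2.238]
contact_force: [-0.8, -0.7, 0.2]
grip_width: 0.3
finger_force: 0.0
time: 12.43
tool_pos: [576.6, -36.0, 340.4]
tcp_rot: [-3.14, -0.001, 1.648]
contact_force: [1.2, -0.2, 0.1]
grip_width: 0.3
finger_force: 0.0
```

```bash
python3 -m creep '.0026 -.003 -.02 0 0 -.012 0;0 0 -.025 0 0 0 0;0 0 -.02 0 0 0 0;0 0 -.01 0 0 0 0;0 0 -.005 0 0 0 0;0 0 0 0 0 0 0;0 0 0 0 0 0 0'
```

```text
time: 13.02
tool_pos: [579.8, -40.1, 262.1]
tcp_rot: [3.14, 0.0, 1.632]
contact_force: [-0.1, -0.0, 0.5]
grip_width: 0.9
finger_force: 0.0
```

```bash
python3 -m creep '0 .006 0 0 0 0 0;0 .006 0 0 0 0 0;-.001 .006 0 0 0 0 0;0 .006 .001 0 0 0 0;0 0 0 0 0 0 0'; python3 -m creep '-.001 .006 .002 0 0 0 0;0 .006 .003 0 0 0 0;-.001 .006 .003 0 0 0 0;0 0 0 0 0 0 0'
```

```text
time: 13.43
tool_pos: [579.5, -25.5, 269.3]
tcp_rot: [3.134, 0.022, 1.629]
contact_force: [-11.9, -40.3, 26.9]
grip_width: 0.3
finger_force: 19.9
time: 13.77
tool_pos: [578.2, 0.4, 274.7]
tcp_rot: [3.132, 0.004, 1.63]
contact_force: [0.9, -4.7, 3.5]
grip_width: 0.4
finger_force: 2.5
```

```bash
python3 -m creep '0 .006 .002 0 0 0 0;-.001 .006 .002 0 0 0 0;0 .006 .002 0 0 0 0;0 .005 .001 0 0 0 0;0 0 0 0 0 0 0;0 0 0 0 0 0 0'; python3 - <<'E'
from h import *
from fit import W,r
a=cv2.resize(viewer.capture('side')[120:240,200:300,::-1],(400,480),interpolation=cv2.INTER_CUBIC)
b=cv2.resize(viewer.capture('top')[110:230,225:345,::-1],(400,480),interpolation=cv2.INTER_CUBIC)
cv2.imwrite('pics/s7.png',np.hstack([a,cv2.convertScaleAbs(b,alpha=1.5)]))
for t in(0,.5,.96,1.3):
    p=W(np.array([70*np.sin(.96-t),-47,172+70*np.cos(.96-t)]),r.x);print(t,p,(proj('side',p)-[200,120])*4)
E
```

```text
time: 14.27
tool_pos: [575.4, 25.2, 277.5]
tcp_rot: [3.141, 0.0, 1.632]
contact_force: [0.5, -3.2, 1.4]
grip_width: 0.4
finger_force: 1.5
0 [582.52001833 -12.40563658 212.14639903] [193.47861002 173.06102335]
0.5 [580.83110442  13.80705273 234.72367483] [179.84759475 166.04242702]
0.96 [578.83296131  44.81911555 242.        ] [164.26052663 181.44251126]
1.3 [577.33198649  68.1149073  237.99282659] [152.90377842 205.34876068]
```

View pics/s7.png

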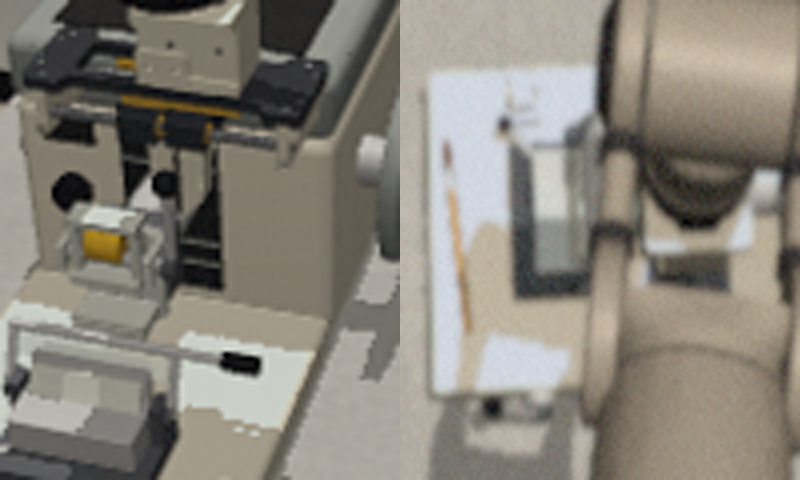

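Cam ball is at side crop (165,184), against (164,181) predicted for upright. The rod stands vertical against the fingers, the jaw is raised, the guard bar is over the blade and the brake ball is forward. I'll let it settle and then hand in.

```bash
python3 -m creep '0 0 0 0 0 0 0;0 0 0 0 0 0 0;0 0 0 0 0 0 0;0 0 0 0 0 0 0;0 0 0 0 0 0 0;0 0 0 0 0 0 0'; python3 -c "
from plant import order
print(order.close_job())"
```

```text
time: 14.87
tool_pos: [575.4, 24.6, 277.1]
tcp_rot: [-3.141, 0.0, 1.631]
contact_force: [1.1, -3.4, 1.0]
grip_width: 0.7
finger_force: 1.7
the job is handed in; nothing more can be done
None
```

I handed the job in at 14.9 s with the brake fully forward, the guard up at its stop and the cam lever held upright with about 3.4 N; no verdict came back. My first try at the lever rode onto its ball with about 70 N at the wrist before I backed off and approached lower.

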